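# Shut the marble drawer and lock it with the sliding keeper

## Robot

A 7-joint arm with a two-finger parallel gripper is mounted at the origin on the work surface. World frame = base frame: x ahead of the robot, y to its left, z up, the work surface at z = 0. Lengths are in m, angles in rad, forces in N, time in s.
With the tool pointing down it reaches from about 0.4 to 0.85 m from the base axis. Payload 10.4 kg.
Tool frame: the origin (TCP) lies at the very end of the fingers, on their centre line; the grasp point (between the pads) lies 19 mm behind it; z points along the fingers, y is the line along which they close (so a half turn about z gives the same grasp; the last joint's range is limited). The gripper opens to 87 mm and grips with 3 to 60 N. Pads are 19 mm wide; open, the fingers measure 117 mm over their backs; the gripper's body (75 mm by 190 mm) begins 51 mm behind the grasp point.
Start: joints at [-1.313, 0.332, -0.065, 1.46, 0.022, 1.35, -0.088], TCP at [0.173, 0.601, 0.223] pointing down, gripper open.
Joint ranges: [-2.6, 2.6], [-0.5, 2.12], [-1.47, 1.34], [0.16, 2.42], [-1.27, 4.41], [0.06, 2.06], [-2.6, 2.6]. Speed limits (rad/s): [2.22, 2.22, 2.79, 2.79, 3.14, 3.14, 3.14].

## Interface

Orientations are given as a unit quaternion [x, y, z, w].
In Python, from cell import bot gives the robot as it stands. The module is installed in compiled form; this text tells all that it offers.
- The arm moves only by the shell command python3 -m inch 'ROWS' [OPENING]. ROWS is JSON, a list of rows, each an object with "translation": the shift along the tool's x, y, z in units of 50 mm (1.0 is 50 mm), a list of three; "rotation": the turn, a rotation vector about the tool's x, y, z in units of 10 degrees (1.0 is 10 degrees), a list of three. A call has 1 to 8 rows; each row is the pose to reach, as a shift and turn from the pose commanded when the call began, along the tool's axes at that moment; what a row does not reach only later rows make up. A row lasts 1/8 s, in which the tool goes at most 62.5 mm and 10.7 degrees, less where a joint would pass 70% of its speed; a pose out of reach is approached as far as the arm can. A call with a gripper value outside its range is refused whole. OPENING is the opening, from 0 (shut) to 1 (fully open), set as the call begins (- or left out, the last holds). The fingers move at their own pace and stop on an object; the grip force is fixed at half the most. Time passes only in rows, so rows that repeat a pose let the fingers close. It gives the time, the measured TCP pose, the force, the opening and the grip force at its end, in the units of the state.
- bot.read_state(): the state, without advancing time (a new reading comes with each control period).
- bot.snapshot(name): name is "scene" or "top" or "wrist"; returns the picture (400x640x3 uint8, blue, green, red); there is no depth.
- bot.calibration(name): a dict with "fx", "fy", "cx", "cy" (pixels), "R" (3x3) and "t" (3): a world point X has camera coordinates R X + t; the wrist camera has in their place "tool_from_camera" (4x4, takes a point from camera to tool coordinates, whose origin is the TCP and whose axes are the flange's). Camera axes: x right, y down, z forward; pixel columns grow to the right and rows downward; lengths in m; the calibration is good to about 2 mm. A picture is of the moment at which its call begins: read the wrist's pose just before it. calibration takes no time and is no camera call.
- bot.hand_in(): hands the job in; it is judged then, once.
The state is a dict: "time": time; "qpos": joint angles; "qvel": joint speeds; "effort": joint torques, N m; "tool_pos": TCP position; "ee_rot": TCP orientation; "wrist_force": force on the tool from outside, world axes, zero at the start; "ft_torque": the same for the moment, N m; "finger_gap": finger opening in m; "grip_force": force on a finger pad.
Only numpy, scipy, OpenCV 4.12 (cv2) and the standard library are available. Lean on these libraries where they do the work, as an engineer would, in place of code of your own. Each camera call takes 0.05 s, during which the arm holds its last target. There are 200 camera calls.

## Task

Push the open marble drawer fully home until it seats past its detent. Then pull up the black knob of the spring plunger on the rail above, slide the steel section along to the very next hole so that its tab covers the drawer front, and let the pin go fully down into that hole. Finish while still holding the knob in the gripper with the pin down, and leave the toys around the box where they are.

Things in the scene. Friction and masses are not known exactly. Their poses are not given: they have to be found in the camera images.
- lockbox: Fixed low white case, 200 (x) by 280 (y) by 70 mm high. Origin: centre of its underside, on the work surface. Its -x face is the front with the drawer; z is up. An aluminium rail 30 mm wide and 12 mm high lies along y on its top, centred at x = -20 mm, with five holes 40 mm apart at y = 92, 52, 12, -28, -68 mm. Behind the rail (x from 20 mm on) a toy lies on the case top.
- drawer (a joint): How far the drawer is open, m: 0 is fully home against its stop, more is further out along the case's -x; it starts 0.035 to 0.07 open. It slides with about 1 N; over about the last 10 mm it must be pushed over a spring detent (about 4 to 6 N, felt as a bump that gives way); once past it (below about 4 mm) the detent draws it home and keeps it shut. The drawer holds marbles that are part of it.
- drawer_face (a point): Middle of the outer face of the drawer's front, 24 mm above the work surface; moves with the drawer; axes as lockbox. When shut it lies at x = -100, y = -30 mm in the lockbox frame. The front is an oak board 196 mm wide and 56 mm high (from 4 to 60 mm above the surface), with a finger notch 66 mm wide and 16 mm deep in the middle of its upper edge, so below 44 mm it is solid all across. It can be pushed anywhere; nothing stands in front of it.
- section (a joint): How far the steel section has slid along the rail, m: 0 is the first hole (start), growing towards the case's -y; 0.04 is the next hole, 0.08 the one after. It slides with about 1 to 2 N when the pin is up; the pin has about 2 mm play either way in a hole. An arm 24 mm wide reaches forward to a tab that hangs 25 mm below the case top, 4 to 10 mm ahead of the front; an open drawer blocks it.
- plunger (a joint): Height of the plunger pin above its fully engaged place, m: 0 is fully down in a hole, 0.016 fully pulled. Pin of 7 mm diameter reaches 8 mm into the hole, so it clears the rail at about 0.008; out of a hole it rests on the rail there, and drops in by itself when over a hole. A spring drives it down with about 4 N at 0 and 8 N at 0.016.
- knob: Upright black ribbed cylinder on the plunger pin, about 25 mm diameter, 30 mm high. Origin: centre of its underside; z up; axes as lockbox. With the pin down its underside is 108 mm and its top 138 mm above the work surface; 5 mm below it is the 20 mm plunger barrel on the section. It moves with the section and plunger. Free space all around it and above.
- next_hole (a point): Centre of the next hole's mouth in the rail's top face, 82 mm above the work surface: where the knob's axis must end. 11 mm wide.
- dome: Bystander: grey silicone squeeze dome, 72 mm across, 35 mm high. Origin: centre of its underside.
- ring_puzzle: Bystander: wooden post with three rings on a 70 mm round foot, 97 mm high. Origin: centre of its underside.
- pop_tube: Bystander: short upright ribbed purple plastic tube, 38 mm across, 72 mm high. Origin: centre of its underside.
- mirror: Bystander: stainless mirror disc, 60 mm across and 6 mm thick, lying on the case top behind the rail. Origin: centre of its underside.

How it is judged:
By the outcome, as a careful person would: the job done as asked, in the order asked, and still so for the second after the job is handed in, while the arm keeps its last pose, push and grip.
It also fails if it takes over 61 s, if anything falls off the work surface, if the arm or the gripper's body presses on something with over 40 N, if the wrist force passes 120 N, or if a joint passes its speed limit or range.

## Working session

There is one attempt and no reset: what is moved stays moved. The work goes in short steps, Python scripts to look and compute and a shell command to move; the robot and the scene stay as the last step left them, time stands still between calls to the robot, and variables do not carry over. Pictures are saved under pics/ and viewed, at most 10 in all, crops included, and the job is handed in when it is done.

```bash
mkdir -p pics
python3 - <<'E'
from cell import bot
import cv2
for n in("scene","top"):
    cv2.imwrite(f"pics/{n}0.png",bot.snapshot(n))
    print(n,bot.calibration(n))
print(bot.calibration("wrist"))
print(bot.read_state())
E
```

```text
scene {'fx': 377.775126565349, 'fy': 377.775126565349, 'cx': 313.91975822072396, 'cy': 202.7722261232412, 'R': array([[-0.26903717,  0.96296034, -0.01806601],
       [ 0.61777383,  0.15814574, -0.77028918],
       [-0.73890087, -0.21839713, -0.63743878]]), 't': array([ 0.11658853, -0.34162663,  1.28299405])}
top {'fx': 421.62951460872875, 'fy': 421.62951460872875, 'cx': 316.3363239557511, 'cy': 201.98659158020334, 'R': array([[-0.03230737, -0.99947579,  0.00209378],
       [-0.97717177,  0.03114616, -0.2101553 ],
       [ 0.20997992, -0.00883555, -0.97766578]]), 't': array([0.0554795 , 0.63968173, 0.79372126])}
{'fx': 294.2498582574226, 'fy': 294.2498582574226, 'cx': 318.20588023309335, 'cy': 198.79858588574766, 'tool_from_camera': array([[ 9.42200468e-04, -9.62378736e-01, -2.71709919e-01,
         7.37945566e-02],
       [ 9.99999554e-01,  8.90721210e-04,  3.12792760e-04,
         9.74145513e-04],
       [-5.90073140e-05, -2.71710092e-01,  9.62379147e-01,
        -1.62054987e-01],
       [ 0.00000000e+00,  0.00000000e+00,  0.00000000e+00,
         1.00000000e+00]])}
{'time': 0.1, 'qpos': array([-1.31260833,  0.33282145, -0.0646927 ,  1.46084464,  0.02163841,
        1.34987876, -0.0884882 ]), 'qvel': array([-0.00188839,  0.0007232 ,  0.00115177, -0.0020708 , -0.00074086,
       -0.00156665, -0.00064048]), 'effort': array([ 5.84507761e-04, -6.24540067e+01,  2.40722846e-02, -3.90714705e+01,
       -6.14798558e-02,  3.66327306e-02,  9.04513627e-05]), 'tool_pos': array([0.1731225 , 0.60019735, 0.22183156]), 'ee_rot': array([ 1.39917237e-01,  9.90163003e-01, -6.26603644e-04, -4.06379297e-05]), 'wrist_force': array([ 0.04141258, -0.0218656 , -0.39253964]), 'ft_torque': array([-0.03607557, -0.0149699 , -0.00218301]), 'grip_force': 0.0, 'finger_gap': 0.08718350274257233}
```

View pics/top0.png

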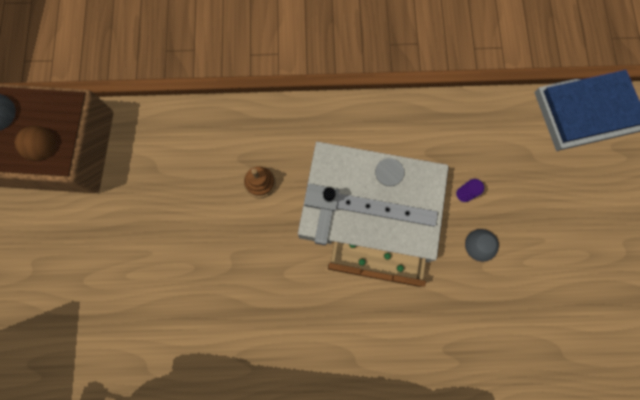

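View pics/scene0.png

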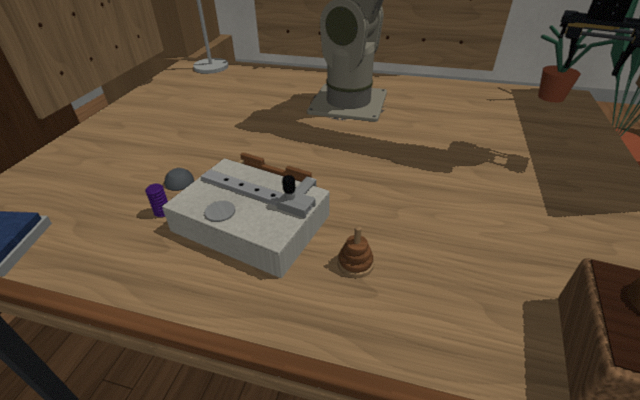

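The top view shows the case with its front toward the robot. Rail holes are near (348,202), (368,206), (388,210) and (407,213), the knob is at (330,194), and the drawer front runs from (329,267) to (425,284). The mirror is at (390,172). The scene view agrees with this.

```bash
cat > h.py <<'E'
import numpy as np, cv2
from cell import bot
from scipy.spatial.transform import Rotation as Ro
def cam(n):
    c=bot.calibration(n)
    if n=="wrist":
        s=bot.read_state(); T=np.eye(4); T[:3,:3]=Ro.from_quat(s["ee_rot"]).as_matrix(); T[:3,3]=s["tool_pos"]
        W=T@c["tool_from_camera"]; R=W[:3,:3].T; t=-R@W[:3,3]
    else: R,t=np.array(c["R"]),np.array(c["t"])
    return c,R,t
def ray(C,px,z):
    c,R,t=C; o=-R.T@t; d=R.T@np.array([(px[0]-c["cx"])/c["fx"],(px[1]-c["cy"])/c["fy"],1])
    return o+d*(z-o[2])/d[2]
def tool(v):  # world vector -> tool units of 50mm
    return Ro.from_quat(bot.read_state()["ee_rot"]).inv().apply(v)/0.05
E
python3 - <<'E'
from h import *
im=cv2.imread("pics/top0.png"); C=cam("top"); g=cv2.cvtColor(im,6).astype(float)
H=[]
for x,y in[(348,202),(368,206),(388,210),(407,213)]:
    w=g[y-4:y+5,x-4:x+5]; m=np.clip(np.median(w)-15-w,0,None); yy,xx=np.mgrid[y-4:y+5,x-4:x+5]
    p=((xx*m).sum()/m.sum(),(yy*m).sum()/m.sum()); H.append(ray(C,p,.082)[:2]); print(p,H[-1])
H=np.array(H); print(np.linalg.norm(np.diff(H,axis=0),axis=1))
d=H[-1]-H[0]; d/=np.linalg.norm(d); yaw=np.arctan2(d[0],-d[1]); print("yaw",np.degrees(yaw))
X=np.array([np.cos(yaw),np.sin(yaw)]);Y=np.array([-np.sin(yaw),np.cos(yaw)])
m0=H.mean(0); o=m0+.02*X-(-8)/1000*Y ; print("origin",o,X,Y)
m=(g<35).astype(np.uint8); m[:180]=0;m[206:]=0;m[:,:318]=0;m[:,342:]=0
yy,xx=np.nonzero(m); print("knob",xx.mean(),yy.mean(),len(xx),ray(C,(xx.mean(),yy.mean()),.13), "pred",o-.02*X+.092*Y)
for p in[(329,267),(425,284),(377,276)]:
    q=ray(C,p,.06)[:2]-o; print("drawer",q@X,q@Y)
for p in[(317,143),(448,165),(436,258),(300,238)]:
    q=ray(C,p,.07)[:2]-o; print("case corner",q@X,q@Y)
E
```

```text
(np.float64(347.7401960784314), np.float64(201.92401960784315)) [ 0.6362255  -0.02803407]
(np.float64(367.41386782231854), np.float64(205.59588299024918)) [ 0.62744037 -0.06712945]
(np.float64(387.1127197518097), np.float64(209.11995863495346)) [ 0.6189858  -0.10615753]
(np.float64(406.99241603466953), np.float64(212.81581798483208)) [ 0.61019953 -0.14538834]
[0.04007027 0.03993333 0.04020267]
yaw -12.504260131064479
origin [ 0.6444705  -0.08319735] [ 0.97627991 -0.2165122 ] [0.2165122  0.97627991]
knob 328.9259259259259 193.8148148148148 108 [0.6429172  0.01105342 0.13      ] pred [0.64486402 0.01095065]
drawer -0.15296494035900343 0.06550398200202251
drawer -0.15058948080018364 -0.12736410676374085
drawer -0.15274128063861211 -0.031462369155823636
case corner 0.09560470297296682 0.13659145569852463
case corner 0.09875119994453933 -0.13994475597160505
case corner -0.09696195494813467 -0.1396793484602967
case corner -0.1077952294892717 0.13302390275794185
```

Hole spacing comes out at 40 mm and the case corners are within a few mm, so the pose is good. The drawer is about 52 mm open. I'll close the fingers and go round in front of it.

```bash
python3 -m inch '[{"translation":[-6.7,-5.4,0],"rotation":[0,0,-0.36]},{"translation":[-6.7,-5.4,0],"rotation":[0,0,-0.36]},{"translation":[-6.7,-5.4,0],"rotation":[0,0,-0.36]},{"translation":[-6.7,-5.4,0],"rotation":[0,0,-0.36]},{"translation":[-6.7,-5.4,0],"rotation":[0,0,-0.36]},{"translation":[-6.7,-5.4,0],"rotation":[0,0,-0.36]},{"translation":[-6.7,-5.4,0],"rotation":[0,0,-0.36]},{"translation":[-6.7,-5.4,0],"rotation":[0,0,-0.36]}]' 0
python3 -c "
from h import *
s=bot.read_state();print(tool(np.array([.4574,-.0724,.15])-s['tool_pos']), Ro.from_quat(s['ee_rot']).as_matrix()[:,1])"
```

```text
time: 1.1
tool_pos: [0.4225, 0.2442, 0.2225]
ee_rot: [0.112, 0.994, -0.0, 0.0]
wrist_force: [0.4, 0.4, -0.6]
finger_gap: 0.0149
grip_force: 0.0
[-2.09565842 -6.01429517  1.45449696] [ 2.23542495e-01  9.74694021e-01 -5.64071879e-04]
```

```bash
python3 -m inch '[{"translation":[-2.1,-6.0,1.4],"rotation":[0,0,0]},{"translation":[-2.1,-6.0,1.4],"rotation":[0,0,0]},{"translation":[-2.1,-6.0,1.4],"rotation":[0,0,0]},{"translation":[-2.1,-6.0,1.4],"rotation":[0,0,0]},{"translation":[-2.1,-6.0,1.4],"rotation":[0,0,0]},{"translation":[-2.1,-6.0,1.4],"rotation":[0,0,0]},{"translation":[-2.1,-6.0,1.4],"rotation":[0,0,0]},{"translation":[-2.1,-6.0,1.4],"rotation":[0,0,0]}]'
python3 -m inch '[{"translation":[0,0,0.8],"rotation":[0,0,0]},{"translation":[0,0,1.6],"rotation":[0,0,0]},{"translation":[0,0,2.42],"rotation":[0,0,0]},{"translation":[0,0,2.42],"rotation":[0,0,0]}]'
python3 -c "
from h import *
s=bot.read_state();o=np.array([.6445,-.0832]);X=np.array([.9763,-.2165]);Y=np.array([.2165,.9763]);q=s['tool_pos'][:2]-o;print(q@X,q@Y,tool(np.append(X*.05,0)))"
```

```text
time: 2.1
tool_pos: [0.4581, -0.0653, 0.1526]
ee_rot: [0.107, 0.994, 0.0, -0.0]
wrist_force: [-0.8, 0.0, 0.7]
finger_gap: 0.0005
grip_force: 0.0
time: 2.6
tool_pos: [0.4559, -0.0659, 0.0297]
ee_rot: [0.108, 0.994, -0.001, -0.003]
wrist_force: [-0.7, -0.9, 1.3]
finger_gap: 0.0006
grip_force: 0.0
-0.18786532090138128 -0.023931535803087284 [-1.00000115 -0.00250778 -0.00503584]
```

```bash
python3 -m inch '[{"translation":[-0.3,0,0],"rotation":[0,0,0]},{"translation":[-0.5,0,0],"rotation":[0,0,0]},{"translation":[-0.7,0,0],"rotation":[0,0,0]},{"translation":[-0.85,0,0],"rotation":[0,0,0]},{"translation":[-1.0,0,0],"rotation":[0,0,0]},{"translation":[-1.1,0,0],"rotation":[0,0,0]},{"translation":[-1.2,0,0],"rotation":[0,0,0]},{"translation":[-1.2,0,0],"rotation":[0,0,0]}]'
python3 -m inch '[{"translation":[-0.1,0,0],"rotation":[0,0,0]},{"translation":[-0.15,0,0],"rotation":[0,0,0]}]'
python3 -m inch '[{"translation":[-0.05,0,0],"rotation":[0,0,0]},{"translation":[-0.1,0,0],"rotation":[0,0,0]}]'
python3 -m inch '[{"translation":[-0.05,0,0],"rotation":[0,0,0]},{"translation":[-0.1,0,0],"rotation":[0,0,0]},{"translation":[-0.1,0,0],"rotation":[0,0,0]}]'
```

```text
time: 3.6
tool_pos: [0.5169, -0.0805, 0.0315]
ee_rot: [0.109, 0.994, -0.0, 0.0]
wrist_force: [-0.4, -0.7, 0.5]
finger_gap: 0.0006
grip_force: 0.0
time: 3.85
tool_pos: [0.5224, -0.0817, 0.0312]
ee_rot: [0.109, 0.994, 0.0, -0.002]
wrist_force: [-7.7, 2.3, 5.3]
finger_gap: 0.0007
grip_force: 4.3
time: 4.1
tool_pos: [0.5282, -0.0829, 0.0312]
ee_rot: [0.109, 0.994, 0.0, -0.001]
wrist_force: [-2.2, -0.6, -0.7]
finger_gap: 0.0006
grip_force: 0.9
time: 4.47
tool_pos: [0.53, -0.0833, 0.031]
ee_rot: [0.109, 0.994, 0.001, -0.004]
wrist_force: [-21.1, 4.0, 17.7]
finger_gap: 0.0006
grip_force: 11.1
```

The force bumped, dropped, then rose to 21 N at a hard stop, so the drawer looks seated. I'll back off, rise, open and check.

```bash
python3 -m inch '[{"translation":[0.5,0,0],"rotation":[0,0,0]},{"translation":[0.9,0,0],"rotation":[0,0,0]},{"translation":[0.9,0,-1.2],"rotation":[0,0,0]},{"translation":[0.9,0,-2.4],"rotation":[0,0,0]},{"translation":[0.9,0,-3.4],"rotation":[0,0,0]},{"translation":[0.9,0,-4.0],"rotation":[0,0,0]},{"translation":[0.9,0,-4.0],"rotation":[0,0,0]}]' 1
python3 - <<'E'
from h import *
s=bot.read_state()
a=bot.snapshot("top");w=cam("wrist");b=bot.snapshot("wrist")
cv2.imwrite("pics/t1.png",np.vstack([cv2.resize(a[120:320,240:480],None,fx=2,fy=2)[:, :480],cv2.resize(b,(480,300))])[:600]) if 0 else None
cv2.imwrite("pics/t1.png",np.hstack([cv2.resize(a[120:320,260:460],(400,400)),cv2.resize(b,(400,250)) if 0 else cv2.copyMakeBorder(cv2.resize(b,(400,250)),0,150,0,0,0)]))
print(tool(np.array([.643,.011,.21])-s["tool_pos"]),s["tool_pos"],s["finger_gap"])
E
```

```text
time: 5.35
tool_pos: [0.4914, -0.0745, 0.2341]
ee_rot: [0.109, 0.994, 0.001, 0.003]
wrist_force: [0.3, -0.9, -1.7]
finger_gap: 0.0626
grip_force: 0.0
[-2.590517    2.32431886  0.4835544 ] [ 0.49139464 -0.07446459  0.2340681 ] 0.06255251320170896
```

View pics/t1.png

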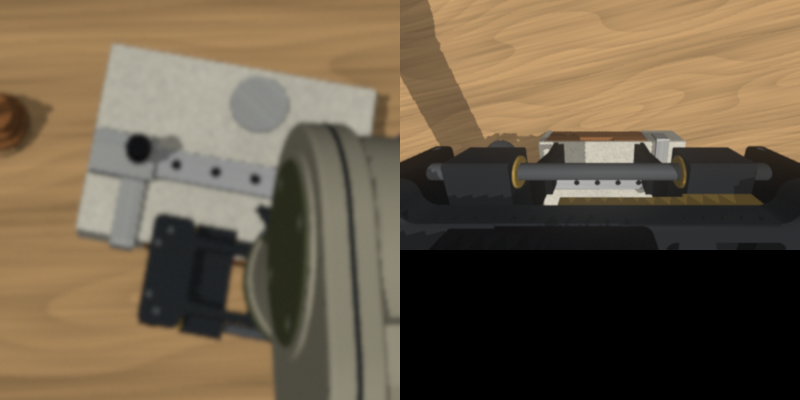

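The drawer appears as a thin brown strip flush with the case front in the wrist view. The knob is still at the first hole, at (138,149) in the crop. Next I'll move above the knob.

```bash
python3 -m inch '[{"translation":[-2.59,2.32,0.4],"rotation":[0,0,0]},{"translation":[-2.59,2.32,0.4],"rotation":[0,0,0]},{"translation":[-2.59,2.32,0.4],"rotation":[0,0,0]},{"translation":[-2.59,2.32,0.4],"rotation":[0,0,0]},{"translation":[-2.59,2.32,0.4],"rotation":[0,0,0]},{"translation":[-2.59,2.32,0.4],"rotation":[0,0,0]}]' 1
python3 - <<'E'
from h import *
s=bot.read_state()
b=bot.snapshot("wrist"); a=bot.snapshot("scene")
cv2.imwrite("pics/w2.png",b);cv2.imwrite("pics/s2.png",a[130:290,130:400])
c,R,t=cam("wrist")
for z in(.082,.108,.138):
    p=R@np.array([.6439,.011,z])+t;print(z,p[:2]/p[2]*c["fx"]+[c["cx"],c["cy"]])
print(tool(np.array([.6439,.011,.105])-s["tool_pos"]),s["tool_pos"],s["finger_gap"])
E
```

```text
time: 6.2
tool_pos: [0.6405, 0.0097, 0.2117]
ee_rot: [0.11, 0.994, 0.0, 0.0]
wrist_force: [-0.2, -0.7, 0.3]
finger_gap: 0.087
grip_force: 0.0
0.082 [318.56094808 193.20136783]
0.108 [318.62070287 200.21839449]
0.138 [318.70462133 210.07296993]
[-0.05882332  0.03772315  2.13467868] [0.64052457 0.00971847 0.21173006] 0.08696855562273391
```

View pics/w2.png

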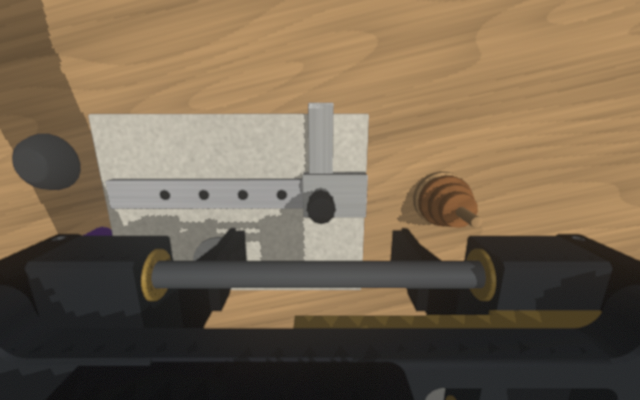

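The wrist view has the drawer out of sight (shut). The knob is at about (321,208), where (319,210) was predicted, and the rail is level with the picture. I'll descend onto the knob and close.

```bash
python3 -m inch '[{"translation":[-0.05,0.06,0.6],"rotation":[0,0,0]},{"translation":[-0.05,0.06,1.2],"rotation":[0,0,0]},{"translation":[-0.05,0.06,1.8],"rotation":[0,0,0]},{"translation":[-0.05,0.06,2.12],"rotation":[0,0,0]},{"translation":[-0.05,0.06,2.12],"rotation":[0,0,0]},{"translation":[-0.05,0.06,2.12],"rotation":[0,0,0]}]'
python3 -m inch '[{"translation":[0,0,0],"rotation":[0,0,0]},{"translation":[0,0,0],"rotation":[0,0,0]},{"translation":[0,0,0],"rotation":[0,0,0]},{"translation":[0,0,0],"rotation":[0,0,0]},{"translation":[0,0,0],"rotation":[0,0,0]},{"translation":[0,0,0],"rotation":[0,0,0]},{"translation":[0,0,0],"rotation":[0,0,0]},{"translation":[0,0,0],"rotation":[0,0,0]}]' 0
```

```text
time: 7.05
tool_pos: [0.6449, 0.0132, 0.107]
ee_rot: [0.109, 0.994, 0.0, 0.001]
wrist_force: [-0.4, -0.0, 1.2]
finger_gap: 0.0871
grip_force: 0.0
time: 8.05
tool_pos: [0.6439, 0.0115, 0.1055]
ee_rot: [0.11, 0.994, -0.001, -0.0]
wrist_force: [-1.2, -4.9, 1.6]
finger_gap: 0.0234
grip_force: 30.0
```

Gripped. Lifting 13 mm.

```bash
python3 -m inch '[{"translation":[0,0.02,-0.1],"rotation":[0,0,0]},{"translation":[0,0.02,-0.2],"rotation":[0,0,0]},{"translation":[0,0.02,-0.27],"rotation":[0,0,0]},{"translation":[0,0.02,-0.27],"rotation":[0,0,0]},{"translation":[0,0.02,-0.27],"rotation":[0,0,0]}]'; python3 -c "
from h import *
s=bot.read_state();print(s['tool_pos'],s['wrist_force'],tool(np.array([-.2165,-.9763,0])*.05))"
```

```text
time: 8.68
tool_pos: [0.6437, 0.0117, 0.1178]
ee_rot: [0.11, 0.994, -0.002, -0.001]
wrist_force: [1.5, -7.5, -7.7]
finger_gap: 0.0231
grip_force: 30.0
[0.64371413 0.01166708 0.11782578] [ 1.45366841 -7.50972286 -7.72128246] [-0.00191516 -1.0000098   0.00326668]
```

Lifted 12 mm with about 7.5 N of spring force, as expected for the pin being up. Sliding 40 mm.

```bash
python3 -m inch '[{"translation":[0,-0.1,0],"rotation":[0,0,0]},{"translation":[0,-0.2,0],"rotation":[0,0,0]},{"translation":[0,-0.3,0],"rotation":[0,0,0]},{"translation":[0,-0.4,0],"rotation":[0,0,0]},{"translation":[0,-0.5,0],"rotation":[0,0,0]},{"translation":[0,-0.6,0],"rotation":[0,0,0]},{"translation":[0,-0.6,0],"rotation":[0,0,0]}]'; python3 -c "
from h import *
s=bot.read_state();o=np.array([.6445,-.0832]);X=np.array([.9763,-.2165]);Y=np.array([.2165,.9763]);q=s['tool_pos'][:2]-o;print(q@X,q@Y,s['tool_pos'][2])"
```

```text
time: 9.55
tool_pos: [0.6376, -0.0161, 0.119]
ee_rot: [0.109, 0.994, -0.0, -0.0]
wrist_force: [2.0, -2.0, -7.6]
finger_gap: 0.0232
grip_force: 30.0
-0.02123023347547948 0.06407424051250818 0.11902156997429272
```

```bash
python3 -m inch '[{"translation":[0,-0.1,0],"rotation":[0,0,0]},{"translation":[0,-0.18,0],"rotation":[0,0,0]},{"translation":[0,-0.23,0],"rotation":[0,0,0]},{"translation":[0,-0.23,0],"rotation":[0,0,0]},{"translation":[0,-0.23,0],"rotation":[0,0,0]}]'; python3 -c "
from h import *
s=bot.read_state();o=np.array([.6445,-.0832]);X=np.array([.9763,-.2165]);Y=np.array([.2165,.9763]);q=s['tool_pos'][:2]-o;print(q@X,q@Y,s['tool_pos'][2])"
python3 -m inch '[{"translation":[0,0,0.1],"rotation":[0,0,0]},{"translation":[0,0,0.17],"rotation":[0,0,0]},{"translation":[0,0,0.17],"rotation":[0,0,0]}]'
```

```text
time: 10.18
tool_pos: [0.6353, -0.0268, 0.1189]
ee_rot: [0.109, 0.994, -0.0, -0.0]
wrist_force: [1.5, -1.9, -7.9]
finger_gap: 0.0233
grip_force: 30.0
-0.021215522295475294 0.05308030290671713 0.11893158540046832
time: 10.55
tool_pos: [0.6355, -0.0263, 0.1103]
ee_rot: [0.109, 0.994, -0.0, -0.0]
wrist_force: [0.7, -1.6, -5.4]
finger_gap: 0.023
grip_force: 30.0
```

At 5 mm the spring still pulls down, so the pin is already in the hole. Lowering the rest.

```bash
python3 -m inch '[{"translation":[0,0,0.06],"rotation":[0,0,0]},{"translation":[0,0,0.1],"rotation":[0,0,0]},{"translation":[0,0,0.1],"rotation":[0,0,0]},{"translation":[0,0,0.1],"rotation":[0,0,0]}]'
python3 -m inch '[{"translation":[0,0,0.03],"rotation":[0,0,0]},{"translation":[0,0,0.03],"rotation":[0,0,0]},{"translation":[0,0,0.03],"rotation":[0,0,0]}]'
```

```text
time: 11.05
tool_pos: [0.6355, -0.0262, 0.1056]
ee_rot: [0.109, 0.994, 0.0, 0.0]
wrist_force: [-0.6, -1.8, -2.9]
finger_gap: 0.0232
grip_force: 30.0
time: 11.42
tool_pos: [0.6358, -0.0261, 0.1054]
ee_rot: [0.109, 0.994, 0.0, 0.0]
wrist_force: [-6.0, -0.7, 8.1]
finger_gap: 0.0235
grip_force: 30.0
```

The tool has a hard stop at the same height as when I gripped, so the pin is down. One visual check.

Run:
```python
from h import *
a=bot.snapshot("scene");b=bot.snapshot("top");w=bot.snapshot("wrist")
r=lambda i:cv2.resize(i,(400,300))
cv2.imwrite("pics/f.png",np.vstack([np.hstack([r(a[130:280,120:320]),r(b[120:300,250:490])]),np.hstack([r(w[0:240,60:380]),r(a)])]))
print(bot.read_state()["wrist_force"])
```

```text
[-5.34242732  0.23037277  7.24501556]
```

View pics/f.png

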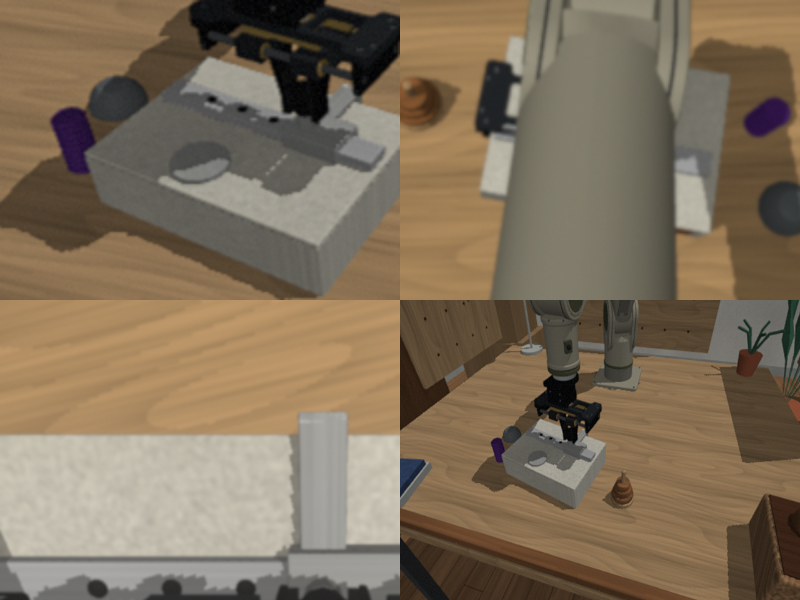

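The section now stands at the second hole, with three holes still open to its left, at about (97,588), (172,588) and (245,588). Its arm overhangs the front, no drawer protrudes, and the toys haven't moved.

```bash
python3 -c "
from cell import bot
print(bot.hand_in())"
```

```text
the job is handed in; nothing more can be done
None
```

I handed the job in at about 12 s: the drawer is pushed home past its detent, the section is at the next hole with its tab over the drawer front, and the gripper still holds the knob with the pin fully down. The toys are where they were.

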